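# Cap the glue pot

### The job

Put the green cap back on the white glue pot so that the glue does not dry out. Set it level on the neck, turn it gently backwards (anticlockwise from above) until you feel it drop into the thread, then screw it clockwise fully home and let go. Do not force the thread, and leave the mug, stapler, tape dispenser and stamp where they are.

Things in the scene. Friction and masses are not known exactly. Their poses are not given: they have to be found in the camera images.
- cap: Loose green screw cap, about 90 g, lying open side down on the desk. Origin: centre of the skirt's lower edge; z up, x along the grip fin. Round skirt 62 mm outside, 56.5 mm inside diameter, closed by a lid with its flat top at z = 24 mm. On the lid stands a grip fin 46 mm long (x), 16 mm thick (y), from z = 24 to 50 mm.
- cap_fin (a point): Centre of the top of the cap's grip fin, 50 mm above the cap's lower edge; axes as the cap's.
- cap_lugs (a point): Centre of the ring of four lugs inside the cap's skirt, 4 mm above its lower edge. The lugs are round pins 4.4 mm in diameter on the cap's +x, +y, -x and -y axes, pointing inwards to radius 23 mm. If the cap is set down 2 mm or more off-centre, its skirt's edge catches on top of the neck at one side, cap origin 87 to 90 mm above the pot's origin; shift it towards that side.
- pot: White glue pot in a round green holder (100 mm across, 38 mm high) fixed to the desk: it neither slides nor turns. Origin: centre of the holder's underside, at desk level; z up. Pot body 78 mm across up to 60 mm, then the threaded neck, 53.6 mm across its ridges, 43 mm across its core, to the rim at 90 mm. Over 60 N between cap and pot, all lugs added up, damages the thread; 4 N down and 0.4 N m are plenty.
- pot_mouth (a point): Centre of the pot's rim, on the neck's axis, 90 mm above the pot's origin. Four equal thread ridges lie around the neck, each 60 degrees long with a flat top 3 mm below the rim, then a 6 degree upright stop rib, flush with the rim, at its clockwise end, then a 24 degree gap. How they are turned relative to the pot's axes differs every time: to be seen or felt. Cap play sideways about 1.5 mm.
- pot_rest (a point): Point on the neck's axis 85 mm above the pot's origin: where the cap's origin is when its lugs rest on the ridge tops (3 mm higher if they lie on the stop ribs; straight into the gaps only by luck). Turned clockwise here the ribs stop it. Turned anticlockwise, at most about 100 degrees, the lugs drop off the ridge ends into the gaps; a little farther (14 degrees at most) the ribs stop it.
- pot_entry (a point): Point on the neck's axis 75 mm above the pot's origin: where the cap's origin is once the lugs have dropped into the gaps. From here clockwise the lugs run in a groove under the ridges, with 1.6 mm play up and down, which leads the cap down 5 mm in 60 degrees, as a screw; it stops hard against the ribs after 60 to 75 degrees (turning on by 3 degrees against them can damage the thread).
- pot_home (a point): Point on the neck's axis 71 mm above the pot's origin: where the cap's origin is when it is screwed fully home (up to 1.5 mm higher within the play).
- mug: White mug, 76 mm across, 90 mm high, bystander. Origin: centre of its underside.
- stapler: Red and black stapler, 130 x 36 x 46 mm, bystander. Origin: centre of its underside; x along it.
- tape: Black tape dispenser, 130 x 55 x 78 mm, bystander. Origin: centre of its underside; x along it.
- stamp: Wooden rubber stamp, 46 x 30 x 62 mm, bystander. Origin: centre of its underside.
Mind the look-alikes: they are no part of the job. Of the things that look like the cap, take the one that is nearest to the robot's base at the start.

How it is judged:
On the way, in this order (a step that is already met when the one before it is completed fails the run):
1. the cap is lifted off the desk, above the height of the pot's neck (height (world z) of cap above 0.088 m), for 0.1 s.
2. the cap sits level on the neck, dropped into the thread (horizontal distance between cap and pot below 0.004 m and z of cap in the frame of pot below 0.0785 m and angle between cap's own z axis and vertical below 0.12 rad), for 0.1 s.
At the end, for the whole second after the job is handed in: The cap is screwed home on the pot: its origin between 67 and 72.6 mm above the pot's origin, within 4 mm of the pot's axis, within 0.08 rad of level, at rest and released (horizontal distance between cap and pot below 0.004 m and z of cap in the frame of pot between 0.067 and 0.0726 m and angle between cap's own z axis and vertical below 0.08 rad and linear speed of cap below 0.02 m/s); the robot touches nothing.
It fails at once if the cap and the pot press on each other with more than 60 N in all (thread damaged) (contact force between cap and pot above 60 N).
It fails at once if the mug is shoved more than 30 mm or tipped over (distance of mug from where it was at the start of the episode above 0.03 m or angle between mug's own z axis and vertical above 0.5 rad).
It fails at once if the stapler is shoved more than 30 mm or tipped over (distance of stapler from where it was at the start of the episode above 0.03 m or angle between stapler's own z axis and vertical above 0.5 rad).
It fails at once if the tape is shoved more than 30 mm or tipped over (distance of tape from where it was at the start of the episode above 0.03 m or angle between tape's own z axis and vertical above 0.5 rad).
It fails at once if the stamp is shoved more than 30 mm or tipped over (distance of stamp from where it was at the start of the episode above 0.03 m or angle between stamp's own z axis and vertical above 0.5 rad).
It also fails if it takes over 67 s, if anything falls off the work surface, if the arm or the gripper's body presses on something with over 40 N, if the wrist force passes 120 N, or if a joint passes its speed limit or range.

### The arm

A 7-joint arm with a two-finger parallel gripper is mounted at the origin on the work surface. World frame = base frame: x ahead of the robot, y to its left, z up, the work surface at z = 0. Lengths are in m, angles in rad, forces in N, time in s.
With the tool pointing down it reaches from about 0.4 to 0.875 m from the base axis. Payload 19.3 kg.
Tool frame: the origin (TCP) lies between the finger pads; the fingertips stand 19 mm ahead of it and the grasp point (between the pads) is the TCP; z points along the fingers, y is the direction in which the jaws open and shut (so a half turn about z gives the same grasp; the last joint's range is limited). The gripper opens to 85 mm and grips with 20 to 120 N. Pads are 22 mm wide; open, the fingers measure 114 mm over their backs; the gripper's body (76 mm by 85 mm) begins 54 mm behind the grasp point. The pads swing forward as they close: fully open they stand 13 mm farther back than shut.
Start: joints at [1.064, 0.521, -0.036, 1.599, 0.021, 1.021, -0.113], TCP at [0.264, -0.566, 0.25] pointing down, gripper open.
Joint ranges: [-2.91, 2.91], [-0.3, 2.13], [-1.5, 1.42], [0.17, 2.43], [-1.26, 4.41], [0.16, 1.93], [-2.52, 2.52]. Speed limits (rad/s): [1.89, 1.89, 2.39, 2.39, 3.01, 3.01, 3.01].

### API

Orientations are given as [roll, pitch, yaw] about the fixed x, y, z axes, in that order (R = Rz(yaw) Ry(pitch) Rx(roll)).
In Python, from workcell import status, imaging, bot gives the robot as it stands.
- The arm moves only by the shell command python3 -m handwheel 'ROWS' [FORCE]. ROWS is JSON, a list of rows, each an object with "offset": the shift along the tool's x, y, z in mm, a list of three; "rot": the turn, a rotation vector about the tool's x, y, z in degrees, a list of three; "claw": the opening, from -1 (shut) to 1 (fully open). A call has 1 to 12 rows; each row shifts and turns the commanded pose from where the row before left it, along the tool's axes as they then stand; what a row does not reach is not made up. A row lasts 1/10 s, in which the tool goes at most 50 mm and 8.59 degrees, less where a joint would pass 70% of its speed; a pose out of reach is approached as far as the arm can. A call is refused whole if a number of a shift passes 50 or a number of a turn 8.59, either way. A call with a gripper value outside its range is refused whole. The fingers move at their own pace and stop on an object; FORCE is the grip in N (left out, the last holds). Time passes only in rows, so rows that do not move let the fingers close. It gives the time, the measured TCP pose, the force and the opening at its end, in the units of the state.
- status.observe(): the state, without advancing time (a new reading comes with each control period).
- imaging.grab_frame(name): name is "side" or "top"; returns a dict with "color" (400x640x3 uint8, red, green, blue), "range_z" (400x640 float32, m along the optical axis (not along the pixel's ray), 0 where there is no reading), "fx", "fy", "cx", "cy" (pixels), "camera_from_world" (4x4, takes a point from world to camera coordinates). Camera axes: x right, y down, z forward; pixel columns grow to the right and rows downward; lengths in m; the calibration is good to about 2 mm. A picture is of the moment at which its call begins.
- bot.job_done(): hands the job in, once; it reports no verdict.
Trained networks look in the newest picture that a camera, given by its name, has taken for a name from the list of things; names that differ only in an ending like _2 or _b are one class to them, and where a whole thing is asked for, a point or a joint stands for the part that bears it (a point fixed in the world has none). Each returns a list of dicts, best first, with "conf" (0 to 1); they miss things now and then, are a little off and sometimes report something else, mostly with a low value. They report only what shows in the picture. A call takes as long as a camera call. They do not tell look-alikes from the thing itself.
- imaging.regions_of(thing, camera): "region" (400x640 bool, what is visible of it) and "box" ([centre column, centre row, width, height] in pixels, round what is visible of it).
- imaging.mark_of(thing, camera): "uv" ([column, row] in pixels: a listed point, or the origin of a listed thing).
The state is a dict: "clock": time; "qpos": joint angles; "qd": joint speeds; "joint_efforts": joint torques, N m; "position": TCP position; "tool_rot": TCP orientation; "force": force on the tool from outside, world axes, zero at the start; "moment": the same for the moment, N m; "grip_width": finger opening in m.
Only numpy, scipy, OpenCV 4.12 (cv2) and the standard library are available. Lean on these libraries where they do the work, as an engineer would, in place of code of your own. Each camera call takes 0.05 s, during which the arm holds its last target.

## Working session

There is one attempt and no reset: what is moved stays moved. The work goes in short steps, Python scripts to look and compute and a shell command to move; the robot and the scene stay as the last step left them, time stands still between calls to the robot, and variables do not carry over. Pictures are saved under pics/ and viewed, and the job is handed in when it is done.

```bash
ls; mkdir -p pics
cat > h.py <<'E'
import numpy as np,cv2,json
from workcell import status,imaging,bot
def grab(n,save=None):
    f=imaging.grab_frame(n)
    if save: cv2.imwrite('pics/'+save,cv2.cvtColor(f['color'],cv2.COLOR_RGB2BGR))
    return f
def w2p(f,p):
    T=np.array(f['camera_from_world']);c=T[:3,:3]@np.array(p)+T[:3,3]
    return np.array([f['fx']*c[0]/c[2]+f['cx'],f['fy']*c[1]/c[2]+f['cy']])
def ray(f,uv):
    T=np.array(f['camera_from_world']);R=T[:3,:3];o=-R.T@T[:3,3]
    d=R.T@np.array([(uv[0]-f['cx'])/f['fx'],(uv[1]-f['cy'])/f['fy'],1.]);return o,d
def atz(f,uv,z):
    o,d=ray(f,uv);return o+d*(z-o[2])/d[2]
def cloud(f):
    Z=f['range_z'];v,u=np.mgrid[:Z.shape[0],:Z.shape[1]]
    P=np.stack([(u-f['cx'])/f['fx']*Z,(v-f['cy'])/f['fy']*Z,Z],-1)
    T=np.array(f['camera_from_world']);return (P-T[:3,3])@T[:3,:3]
E
python3 - <<'E'
from h import *
for n in('top','side'):
    f=grab(n,n+'0.png');T=np.array(f['camera_from_world']);print(n,-T[:3,:3].T@T[:3,3],f['fx'])
    for t in('cap','pot','cap_fin','pot_mouth','mug','stapler','tape','stamp'):
        z={'cap_fin':.05,'pot_mouth':.09}.get(t,0)
        for r in imaging.mark_of(t,n): print(t,round(r['conf'],2),np.round(r['uv'],1),atz(f,r['uv'],z).round(4))
s=status.observe();print({k:np.round(v,3) for k,v in s.items()})
E
```

```text
pics
top [ 0.42093141 -0.00241612  1.03126706] 380.16201707857886
cap 0.79 [316.6 185.4] [ 0.6592 -0.0128  0.    ]
cap 0.68 [358.  209.2] [ 0.5864 -0.1229  0.    ]
cap 0.68 [378.5 176.5] [ 0.6758 -0.1868  0.    ]
pot 0.76 [258.6 229.9] [0.5432 0.1511 0.    ]
pot 0.17 [358.8 210. ] [ 0.5841 -0.1249  0.    ]
cap_fin 0.77 [316.5 179.3] [ 0.6643 -0.0128  0.05  ]
cap_fin 0.76 [379.7 171.6] [ 0.6767 -0.1822  0.05  ]
cap_fin 0.61 [310.7 273.3] [0.4207 0.0142 0.05  ]
pot_mouth 0.7 [253.4 222.9] [0.5507 0.1503 0.09  ]
pot_mouth 0.63 [444.6 229.3] [ 0.5108 -0.3228  0.09  ]
mug 0.62 [318.2 140.4] [ 0.7906 -0.024   0.    ]
stapler 0.8 [187.3 250.1] [0.4984 0.3441 0.    ]
tape 0.63 [446.8 227.1] [ 0.525  -0.3601  0.    ]
stamp 0.73 [314.7 273.6] [0.4194 0.0045 0.    ]
side [0.11099494 0.44830045 0.86125312] 382.5657893885233
cap 0.81 [353.7 190.9] [ 0.5872 -0.1369  0.    ]
cap 0.77 [304.2 195.5] [ 0.6705 -0.0144  0.    ]
cap 0.61 [282.2 170.8] [ 0.7921 -0.0282  0.    ]
cap 0.59 [342.8 171.4] [ 0.666  -0.1685  0.    ]
pot 0.85 [287.3 256.1] [0.5431 0.1521 0.    ]
cap_fin 0.85 [356.1 180.5] [ 0.582
[... 226 characters left out ...]
 ]
mug 0.8 [278.2 172.2] [ 0.7955 -0.0151  0.    ]
stapler 0.95 [229.3 315.8] [0.5073 0.3536 0.    ]
tape 0.8 [418.9 170.8] [ 0.5116 -0.3493  0.    ]
stamp 0.71 [357.9 257.6] [0.4192 0.0175 0.    ]
{'clock': np.float64(0.9), 'qpos': array([ 1.064,  0.521, -0.036,  1.6  ,  0.021,  1.021, -0.113]), 'qd': array([-0.   , -0.   ,  0.001, -0.   , -0.001,  0.   ,  0.   ]), 'joint_efforts': array([-0.0000e+00, -9.2682e+01,  1.9770e+00, -3.7025e+01,  1.8000e-02,
        2.0000e-03,  0.0000e+00]), 'position': array([ 0.264, -0.566,  0.25 ]), 'tool_rot': array([-3.142,  0.   ,  0.437]), 'force': array([ 0.894, -0.239, -0.529]), 'moment': array([-0.002, -0.059, -0.002]), 'grip_width': np.float64(0.085)}
```

View pics/top0.png

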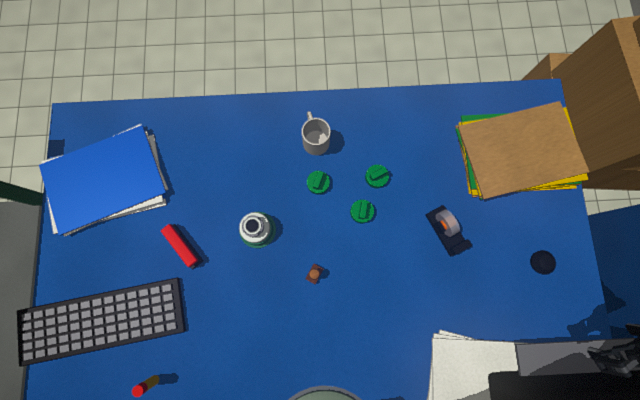

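View pics/side0.png

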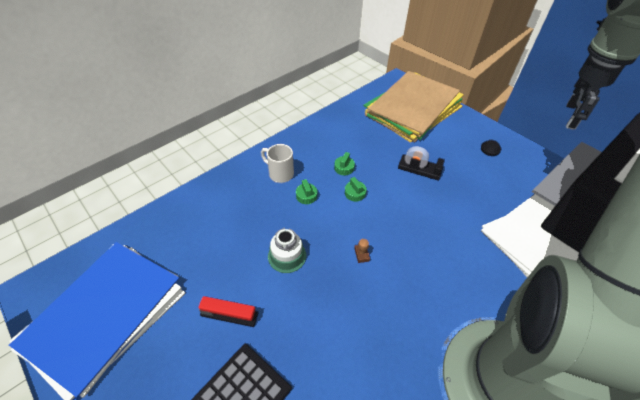

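```bash
cat > m.py <<'E'
from h import *
for n in('top','side'):
    f=grab(n);C=cloud(f);c=f['color'].astype(int)
    hsv=cv2.cvtColor(f['color'],cv2.COLOR_RGB2HSV)
    g=(hsv[...,0]>45)&(hsv[...,0]<85)&(hsv[...,1]>120)
    near=np.hypot(C[...,0]-.585,C[...,1]+.133)<.045
    m=g&near&(C[...,2]>.003)
    P=C[m];print(n,len(P),'zs',np.percentile(P[:,2],[1,50,99]).round(4))
    lid=P[(P[:,2]>.018)&(P[:,2]<.03)];fin=P[P[:,2]>.044]
    print('lid',len(lid),lid.mean(0).round(4),'all minmax mid',((P.min(0)+P.max(0))/2).round(4))
    if len(fin)>5:
        q=cv2.minAreaRect((fin[:,:2]*1000).astype(np.float32));print('fin',len(fin),fin.mean(0).round(4),q)
        u,s,v=np.linalg.svd(fin[:,:2]-fin[:,:2].mean(0));print('dir',np.degrees(np.arctan2(v[0,1],v[0,0])),s)
    near=np.hypot(C[...,0]-.543,C[...,1]-.152)<.05
    for lo,hi in((.03,.045),(.056,.065),(.084,.097)):
        P=C[near&(C[...,2]>lo)&(C[...,2]<hi)]
        if len(P)>8:
            (x,y),r=cv2.minEnclosingCircle((P[:,:2]*1000).astype(np.float32));print('pot',lo,len(P),P.mean(0).round(4),x,y,r)
    im=cv2.cvtColor(f['color'],cv2.COLOR_RGB2BGR)
    cr=[]
    for p in((.586,-.13,.02),(.543,.152,.08)):
        u,v=w2p(f,p).astype(int);cr.append(cv2.resize(im[v-30:v+30,u-30:u+30],(400,400),interpolation=cv2.INTER_CUBIC))
    cv2.imwrite(f'pics/crop_{n}.png',np.hstack(cr))
E
python3 m.py
```

```text
top 422 zs [0.0167 0.0243 0.0527]
lid 295 [ 0.5769 -0.1294  0.0234] all minmax mid [ 0.5776 -0.1307  0.0288]
fin 109 [ 0.5775 -0.1308  0.0492] ((577.635986328125, -130.91400146484375), (16.07391357421875, 45.078880310058594), 77.16073608398438)
dir 166.83713941954326 [0.13945881 0.04825854]
pot 0.03 115 [0.5305 0.137  0.0372] 544.2718505859375 153.612060546875 42.96747970581055
pot 0.056 327 [0.5402 0.149  0.0596] 543.8375244140625 153.38748168945312 38.50376510620117
pot 0.084 331 [0.5438 0.1536 0.0891] 544.302001953125 153.6814727783203 27.092241287231445
side 370 zs [0.0039 0.0251 0.0529]
lid 187 [ 0.5735 -0.1229  0.0241] all minmax mid [ 0.5765 -0.1314  0.0284]
fin 78 [ 0.5766 -0.1305  0.0494] ((577.6207885742188, -132.66156005859375), (17.07469367980957, 44.169639587402344), 74.83203125)
dir 168.0925918429916 [0.11650525 0.04315807]
pot 0.03 181 [0.5215 0.1679 0.0378] 542.8775634765625 153.46022033691406 42.72284698486328
pot 0.056 310 [0.5315 0.1616 0.06  ] 543.2188110351562 153.34085083007812 38.658878326416016
pot 0.084 324 [0.543  0.1536 0.0895] 544.3716430664062 151.88510131835938 27.866947174072266
```

View pics/crop_top.png

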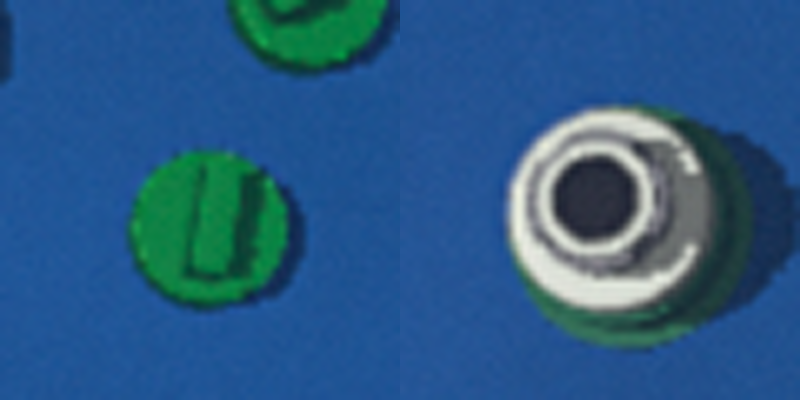

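View pics/crop_side.png

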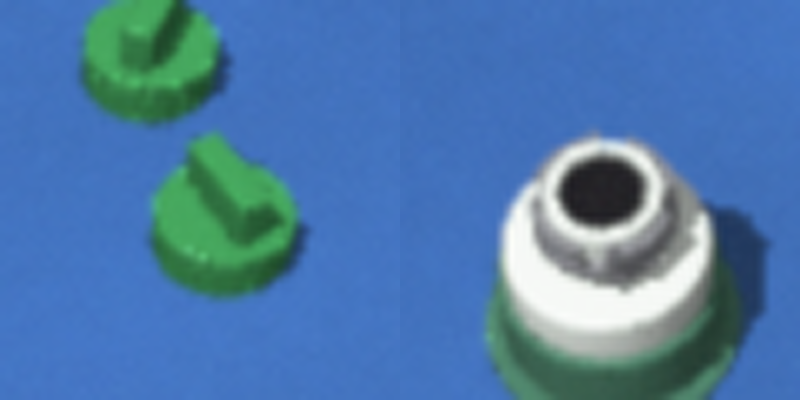

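Top view: three green caps at px (318,182), (377,176), (362,211). The one at (362,211) is nearest to the base, with its fin at about 167°. The pot is at (255,228). The side crop shows a stop rib on the camera's side of the neck. Moving over the cap now.

```bash
cat > d.py <<'E'
import sys
from h import *
def go(x,y,z,yaw):
    from scipy.spatial.transform import Rotation as R
    s=status.observe();r=R.from_euler('xyz',s['tool_rot']);p=np.array(s['position'])
    d=r.inv().apply((np.array([x,y,z])-p)*1000)
    rt=R.from_euler('xyz',[np.pi,0,np.radians(yaw)]);rv=np.degrees((r.inv()*rt).as_rotvec())
    print('t',round(s['clock'],2),'p',np.round(p,4),'rpy',np.degrees(s['tool_rot']).round(2),'off',d.round(1),'rot',rv.round(2),'q',np.round(s['qpos'],2),'F',np.round(s['force'],2),'M',np.round(s['moment'],3),'w',round(s['grip_width'],4))
if __name__=='__main__': go(*map(float,sys.argv[1:5]))
E
python3 -m handwheel '[{"offset":[42.5,-23.7,0],"rot":[0,0,0],"claw":0},{"offset":[42.5,-23.7,0],"rot":[0,0,0],"claw":0},{"offset":[42.5,-23.7,0],"rot":[0,0,0],"claw":0},{"offset":[42.5,-23.7,0],"rot":[0,0,0],"claw":0},{"offset":[42.5,-23.7,0],"rot":[0,0,0],"claw":0},{"offset":[42.5,-23.7,0],"rot":[0,0,0],"claw":0},{"offset":[42.5,-23.7,0],"rot":[0,0,0],"claw":0},{"offset":[42.5,-23.7,0],"rot":[0,0,0],"claw":0},{"offset":[42.5,-23.7,0],"rot":[0,0,0],"claw":0},{"offset":[42.5,-23.7,0],"rot":[0,0,0],"claw":0},{"offset":[42.5,-23.7,0],"rot":[0,0,0],"claw":0},{"offset":[0,0,0],"rot":[0,0,8],"claw":0}]' 30
python3 d.py .5776 -.1315 .1 -13
python3 - <<'E'
from h import *
C=0;n=4
fs=[imaging.grab_frame('top') for _ in range(n)]
f=fs[0];C=cloud(f);Z=np.mean([cloud(g)[...,2] for g in fs],0)
x,y=C[...,0]-.5440,C[...,1]-.1533
r=np.hypot(x,y);a=np.degrees(np.arctan2(y,x))
m=(r>.0225)&(r<.028)&(Z>.08)
o=np.argsort(a[m]%90)
print(np.c_[(a[m]%90)[o].round(0),a[m][o].round(0),(r[m][o]*1000).round(1),(Z[m][o]*1000).round(1),f['color'][m][o].mean(1).round(0)].tolist())
m=(r<.022)&(Z>.086);print(Z[m].mean())
E
```

```text
clock: 2.2
position: [0.5807, -0.1256, 0.25]
tool_rot: [-3.139, -0.002, 0.305]
force: [0.1, 0.2, -0.4]
grip_width: 0.0425
t 2.2 p [ 0.5807 -0.1256  0.25  ] rpy [-1.7985e+02 -1.2000e-01  1.7450e+01] off [ -5.1   5.1 150. ] rot [-0.17 -0.08 30.45] q [ 0.21  0.47 -0.13  1.68  0.07  0.99 -1.21] F [ 0.12  0.2  -0.44] M [-0.033  0.086 -0.062] w 0.0425
[[1.0, 1.0, 27.1, 87.2, 156.0], [1.0, -89.0, 24.1, 87.1, 109.0], [2.0, 2.0, 24.9, 86.4, 129.0], [3.0, -87.0, 25.8, 86.0, 86.0], [3.0, -177.0, 25.8, 88.3, 109.0], [3.0, -177.0, 23.3, 87.3, 129.0], [4.0, 94.0, 23.9, 86.0, 147.0], [4.0, 94.0, 25.8, 87.2, 125.0], [7.0, 7.0, 24.8, 87.9, 130.0], [7.0, -173.0, 25.7, 86.5, 95.0], [8.0, -172.0, 23.2, 87.3, 114.0], [8.0, 8.0, 22.5, 88.1, 176.0], [8.0, -82.0, 24.0, 86.5, 114.0], [9.0, -81.0, 25.9, 84.5, 97.0], [9.0, 99.0, 26.5, 87.5, 134.0], [11.0, 101.0, 23.8, 86.9, 141.0], [12.0, -168.0, 26.2, 86.8, 82.0], [13.0, 13.0, 25.4, 86.5, 125.0], [14.0, 104.0, 27.3, 85.9, 161.0], [14.0, 14.0, 23.0, 86.8, 166.0], [14.0, -76.0, 24.5, 85.8, 111.0], [14.0, -166.0, 24.1, 86.8, 111.0], [15.0, 105.0, 25.0, 86.2, 140
[... 1586 characters left out ...]
28.0], [74.0, -106.0, 24.4, 87.4, 108.0], [75.0, 165.0, 23.7, 87.7, 115.0], [76.0, 166.0, 26.1, 86.9, 124.0], [76.0, -104.0, 26.1, 81.8, 73.0], [76.0, 76.0, 24.1, 86.8, 148.0], [78.0, 78.0, 26.4, 87.6, 146.0], [79.0, -11.0, 24.6, 323.4, 127.0], [80.0, -100.0, 24.3, 85.8, 113.0], [81.0, 171.0, 23.2, 88.5, 122.0], [81.0, 171.0, 25.7, 87.6, 126.0], [81.0, 81.0, 24.5, 85.7, 154.0], [82.0, -98.0, 25.9, 83.7, 75.0], [83.0, 83.0, 25.7, 87.8, 128.0], [86.0, 176.0, 22.9, 85.8, 133.0], [86.0, -4.0, 24.8, 85.7, 129.0], [87.0, -93.0, 23.5, 86.5, 108.0], [87.0, -93.0, 26.0, 84.9, 76.0], [87.0, 177.0, 25.5, 85.1, 113.0], [88.0, 88.0, 23.9, 85.6, 163.0], [88.0, 88.0, 26.2, 87.3, 129.0]]
0.09385532517505464
```

Top depth shows rib tops (z≈90 mm) at 56–62° mod 90, gap at 32–55°, ridges elsewhere. So I'll set the cap down with yaw about 110°, turn back about 24°, then screw home. Lining up over the cap first.

```bash
python3 -m handwheel '[{"offset":[0,0,20],"rot":[0,0,7.6],"claw":0},{"offset":[0,0,30],"rot":[0,0,7.6],"claw":0},{"offset":[0,0,30],"rot":[0,0,7.6],"claw":0},{"offset":[0,0,30],"rot":[0,0,7.6],"claw":0},{"offset":[0,0,30],"rot":[0,0,0],"claw":0},{"offset":[0,0,0],"rot":[0,0,0],"claw":0},{"offset":[0,0,0],"rot":[0,0,0],"claw":0}]' 30
python3 d.py .5776 -.1315 .047 -13
```

```text
clock: 3.1
position: [0.5775, -0.1333, 0.111]
tool_rot: [3.141, 0.0, -0.232]
force: [-0.2, 0.2, -0.2]
grip_width: 0.0425
t 3.1 p [ 0.5775 -0.1333  0.111 ] rpy [ 1.7999e+02  2.0000e-02 -1.3320e+01] off [-0.3 -1.8 64. ] rot [ 0.01  0.02 -0.32] q [ 0.13  0.65  0.    1.8  -0.    0.7  -1.68] F [-0.23  0.16 -0.15] M [-0.033  0.003  0.046] w 0.0425
```

```bash
python3 -m handwheel '[{"offset":[-0.3,-1.8,20],"rot":[0,0,0],"claw":0},{"offset":[0,0,20],"rot":[0,0,0],"claw":0},{"offset":[0,0,14],"rot":[0,0,0],"claw":0},{"offset":[0,0,9],"rot":[0,0,0],"claw":0},{"offset":[0,0,0],"rot":[0,0,0],"claw":0},{"offset":[0,0,0],"rot":[0,0,0],"claw":0}]' 30
python3 d.py .5776 -.1315 .047 -13
python3 - <<'E'
from h import *
f=grab('side');u,v=w2p(f,(.578,-.1315,.06)).astype(int);im=cv2.cvtColor(f['color'],cv2.COLOR_RGB2BGR)
cv2.imwrite('pics/g1.png',cv2.resize(im[v-60:v+60,u-80:u+80],(800,600)))
E
```

```text
clock: 3.7
position: [0.5782, -0.1308, 0.048]
tool_rot: [-3.142, -0.001, -0.233]
force: [-0.8, -0.3, 0.2]
grip_width: 0.0421
t 3.7 p [ 0.5782 -0.1308  0.048 ] rpy [-1.800e+02 -4.000e-02 -1.337e+01] off [-0.4  0.9  1. ] rot [-0.   -0.04 -0.37] q [ 0.12  0.75 -0.    1.82  0.    0.58 -1.68] F [-0.8  -0.33  0.17] M [-0.005 -0.037  0.004] w 0.0421
```

View pics/g1.png

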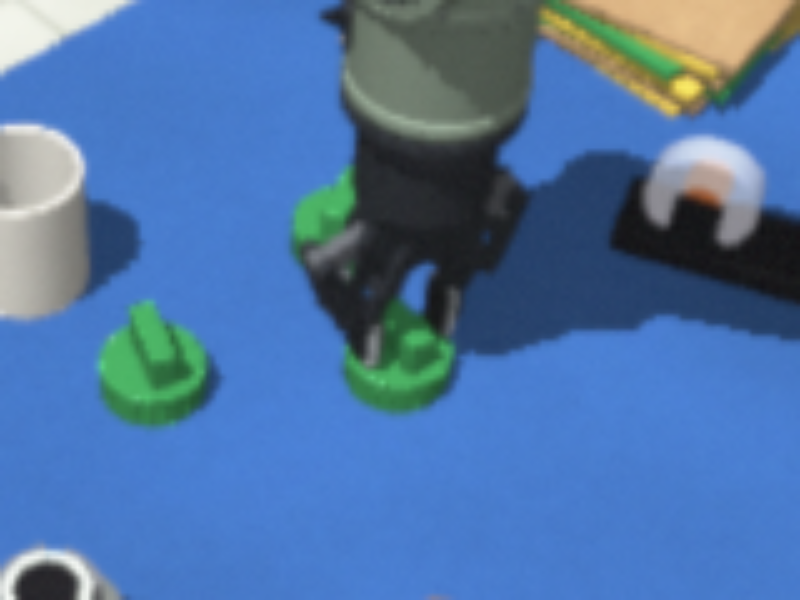

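The jaws straddle the fin (crop px ~(410,335)). Closing.

```bash
python3 -m handwheel '[{"offset":[0,0,0],"rot":[0,0,0],"claw":-1},{"offset":[0,0,0],"rot":[0,0,0],"claw":-1},{"offset":[0,0,0],"rot":[0,0,0],"claw":-1},{"offset":[0,0,0],"rot":[0,0,0],"claw":-1},{"offset":[0,0,0],"rot":[0,0,0],"claw":-1},{"offset":[0,0,0],"rot":[0,0,0],"claw":-1}]' 50
python3 d.py .5776 -.1315 .047 -13
```

```text
clock: 4.35
position: [0.5781, -0.1306, 0.048]
tool_rot: [-3.142, -0.001, -0.233]
force: [-1.8, 1.2, 8.2]
grip_width: 0.0149
t 4.35 p [ 0.5781 -0.1306  0.048 ] rpy [-1.7999e+02 -4.0000e-02 -1.3380e+01] off [-0.3  1.   1. ] rot [-0.   -0.04 -0.38] q [ 0.12  0.75 -0.    1.82  0.    0.58 -1.68] F [-1.85  1.19  8.22] M [0.121 0.4   0.043] w 0.0149
```

```bash
python3 -m handwheel '[{"offset":[0,0,-10],"rot":[0,0,0],"claw":-1},{"offset":[0,0,-20],"rot":[0,0,0],"claw":-1},{"offset":[0,0,-30],"rot":[0,0,0],"claw":-1},{"offset":[0,0,-30],"rot":[0,0,0],"claw":-1},{"offset":[0,0,-30],"rot":[0,0,0],"claw":-1},{"offset":[0,0,-20],"rot":[0,0,0],"claw":-1},{"offset":[0,0,-10],"rot":[0,0,0],"claw":-1},{"offset":[0,0,0],"rot":[0,0,0],"claw":-1},{"offset":[0,0,0],"rot":[0,0,0],"claw":-1}]'
python3 d.py .5438 .1533 .198 110
python3 - <<'E'
from h import *
f=grab('side');u,v=w2p(f,(.578,-.1315,.17)).astype(int);im=cv2.cvtColor(f['color'],cv2.COLOR_RGB2BGR)
cv2.imwrite('pics/g2.png',cv2.resize(im[v-60:v+60,u-80:u+80],(800,600)))
E
```

```text
clock: 5.25
position: [0.5775, -0.1304, 0.1966]
tool_rot: [3.142, 0.001, -0.233]
force: [0.2, -0.5, -2.0]
grip_width: 0.0145
t 5.25 p [ 0.5775 -0.1304  0.1966] rpy [ 1.800e+02  5.000e-02 -1.337e+01] off [ -98.4 -268.3   -1.3] rot [-5.0000e-02  3.0000e-02 -1.2337e+02] q [ 0.12  0.53  0.01  1.74 -0.    0.87 -1.68] F [ 0.25 -0.53 -1.97] M [0.06  0.036 0.025] w 0.0145
```

View pics/g2.png

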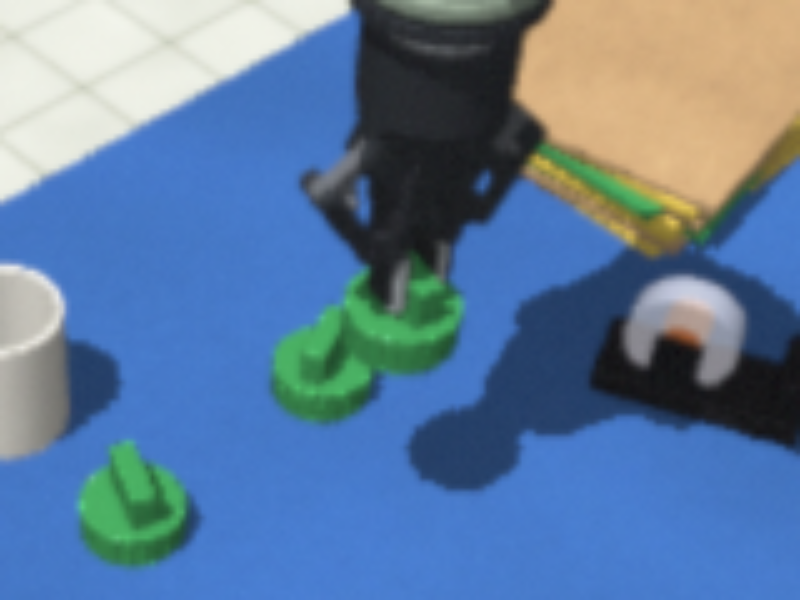

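The cap is held level and lifted (crop px ~(405,320)). Carrying it to the pot, then turning.

```bash
python3 -m handwheel '[{"offset":[-7,-19.2,0],"rot":[0,0,0],"claw":-1},{"offset":[-14.06,-38.3,0],"rot":[0,0,0],"claw":-1},{"offset":[-14.06,-38.3,0],"rot":[0,0,0],"claw":-1},{"offset":[-14.06,-38.3,0],"rot":[0,0,0],"claw":-1},{"offset":[-14.06,-38.3,0],"rot":[0,0,0],"claw":-1},{"offset":[-14.06,-38.3,0],"rot":[0,0,0],"claw":-1},{"offset":[-14.06,-38.3,0],"rot":[0,0,0],"claw":-1},{"offset":[-7,-19.1,0],"rot":[0,0,0],"claw":-1},{"offset":[0,0,0],"rot":[0,0,-4],"claw":-1},{"offset":[0,0,0],"rot":[0,0,-8],"claw":-1},{"offset":[0,0,0],"rot":[0,0,-8],"claw":-1},{"offset":[0,0,0],"rot":[0,0,-8],"claw":-1}]'
python3 -m handwheel '[{"offset":[0,0,0],"rot":[0,0,-8],"claw":-1},{"offset":[0,0,0],"rot":[0,0,-8],"claw":-1},{"offset":[0,0,0],"rot":[0,0,-8],"claw":-1},{"offset":[0,0,0],"rot":[0,0,-8],"claw":-1},{"offset":[0,0,0],"rot":[0,0,-8],"claw":-1},{"offset":[0,0,0],"rot":[0,0,-8],"claw":-1},{"offset":[0,0,0],"rot":[0,0,-8],"claw":-1},{"offset":[0,0,0],"rot":[0,0,-8],"claw":-1},{"offset":[0,0,0],"rot":[0,0,-8],"claw":-1},{"offset":[0,0,0],"rot":[0,0,-8],"claw":-1},{"offset":[0,0,0],"rot":[0,0,-8],"claw":-1},{"offset":[0,0,0],"rot":[0,0,-7.4],"claw":-1}]'
python3 -m handwheel '[{"offset":[0,0,0],"rot":[0,0,0],"claw":-1},{"offset":[0,0,0],"rot":[0,0,0],"claw":-1}]'
python3 d.py .5438 .1533 .15 110
```

```text
clock: 6.5
position: [0.5436, 0.153, 0.1961]
tool_rot: [3.142, 0.002, 0.261]
force: [0.5, -0.5, -1.2]
grip_width: 0.0151
clock: 7.7
position: [0.5437, 0.1529, 0.1961]
tool_rot: [-3.14, -0.001, 1.926]
force: [0.2, 0.1, -1.5]
grip_width: 0.0151
clock: 7.9
position: [0.5439, 0.1529, 0.1965]
tool_rot: [-3.14, -0.001, 1.916]
force: [-0.9, -0.3, -1.2]
grip_width: 0.0151
t 7.9 p [0.5439 0.1529 0.1965] rpy [-1.7993e+02 -3.0000e-02  1.0979e+02] off [ 0.4  0.1 46.5] rot [-0.07 -0.03 -0.21] q [ 0.02  0.54 -0.56  1.79  0.36  0.91 -0.35] F [-0.9  -0.3  -1.18] M [-0.031 -0.032 -0.022] w 0.0151
```

```bash
cat > fit.py <<'E'
from h import *
from scipy.optimize import least_squares
import sys
def fit(P,r):
    c0=P[:,:2].mean(0)
    s=least_squares(lambda c:np.hypot(P[:,0]-c[0],P[:,1]-c[1])-r,[.544,.153],loss='soft_l1',f_scale=.001)
    return s.x
def run(zc):
  for n in('side','top'):
    fs=[grab(n) for _ in range(3)];f=fs[0];C=np.median([cloud(g) for g in fs],0)
    hsv=cv2.cvtColor(f['color'],cv2.COLOR_RGB2HSV);g=(hsv[...,0]>45)&(hsv[...,0]<85)&(hsv[...,1]>120)
    near=np.hypot(C[...,0]-.544,C[...,1]-.153)<.06;z=C[...,2]
    a=g&near&(z>zc+.002)&(z<zc+.021); b=near&(z>.041)&(z<.056); l=g&near&(z>zc+.0225)&(z<zc+.027)
    h=near&(z>.004)&(z<.034)
    for nm,m,r in(('cap',a,.031),('pot',b,.039),('holder',h,.05)):
        P=C[m]
        if len(P)>10: print(n,nm,m.sum(),fit(P,r).round(4))
    P=C[l]
    if len(P)>10:
        A=np.c_[P[:,:2]-P[:,:2].mean(0),np.ones(len(P))];k=np.linalg.lstsq(A,P[:,2],rcond=None)[0]
        print(n,'lid',len(P),'z',P[:,2].mean().round(4),'slope',k[:2].round(3),'circle',cv2.minEnclosingCircle((P[:,:2]*1000).astype(np.float32)))
    im=cv2.cvtColor(f['color'],cv2.COLOR_RGB2BGR);u,v=w2p(f,(.544,.153,.12)).astype(int)
    cv2.imwrite(f'pics/fit_{n}.png',cv2.resize(im[v-45:v+45,u-60:u+60],(800,600),interpolation=cv2.INTER_CUBIC))
if __name__=='__main__': run(float(sys.argv[1]))
E
python3 fit.py .1485
```

```text
side cap 119 [0.5425 0.1534]
side pot 101 [0.5451 0.1518]
side holder 304 [0.5513 0.1478]
side lid 220 z 0.173 slope [ 0.001 -0.006] circle ((541.0933227539062, 155.45716857910156), 30.197736740112305)
```

View pics/fit_side.png

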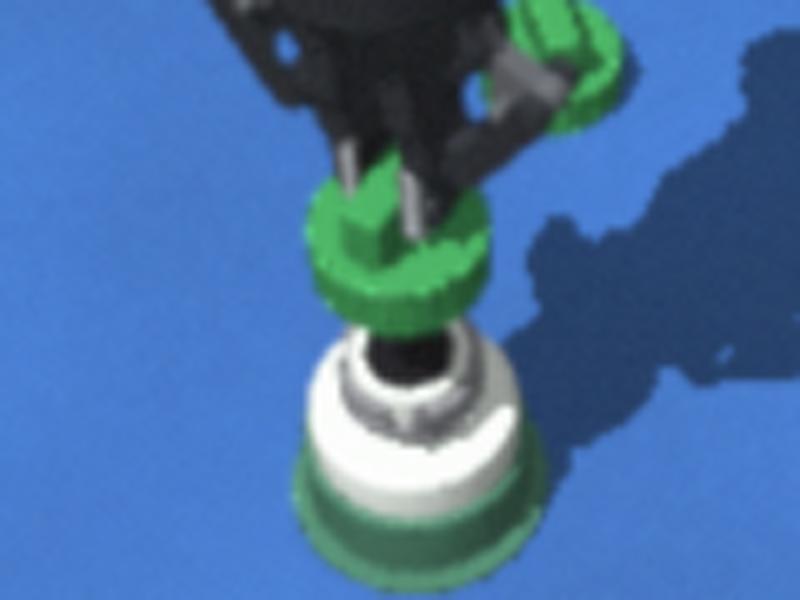

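Side view: the cap is level above the neck (crop px (400,250), with the mouth at (405,350)), laterally centred. Lowering.

```bash
python3 -m handwheel '[{"offset":[0,0,12],"rot":[0,0,0],"claw":-1},{"offset":[0,0,18],"rot":[0,0,0],"claw":-1},{"offset":[0,0,14],"rot":[0,0,0],"claw":-1},{"offset":[0,0,8],"rot":[0,0,0],"claw":-1},{"offset":[0,0,4],"rot":[0,0,0],"claw":-1},{"offset":[0,0,0],"rot":[0,0,0],"claw":-1},{"offset":[0,0,0],"rot":[0,0,0],"claw":-1}]'
python3 d.py .544 .1531 .133 110; python3 fit.py .093
```

```text
clock: 8.9
position: [0.5444, 0.1532, 0.1417]
tool_rot: [3.141, -0.0, 1.92]
force: [-0.1, 0.4, -1.1]
grip_width: 0.0147
t 8.9 p [0.5444 0.1532 0.1417] rpy [179.96  -0.   110.03] off [ 0.  -0.4  8.7] rot [ 0.04 -0.    0.03] q [-0.01  0.61 -0.53  1.83  0.41  0.8  -0.4 ] F [-0.09  0.37 -1.1 ] M [-0.005  0.011 -0.003] w 0.0147
side cap 88 [0.5429 0.1536]
side pot 100 [0.5452 0.1518]
side holder 308 [0.5512 0.1474]
side lid 206 z 0.1179 slope [ 0.009 -0.006] circle ((541.9486083984375, 154.80445861816406), 30.95950698852539)
```

View pics/fit_side.png

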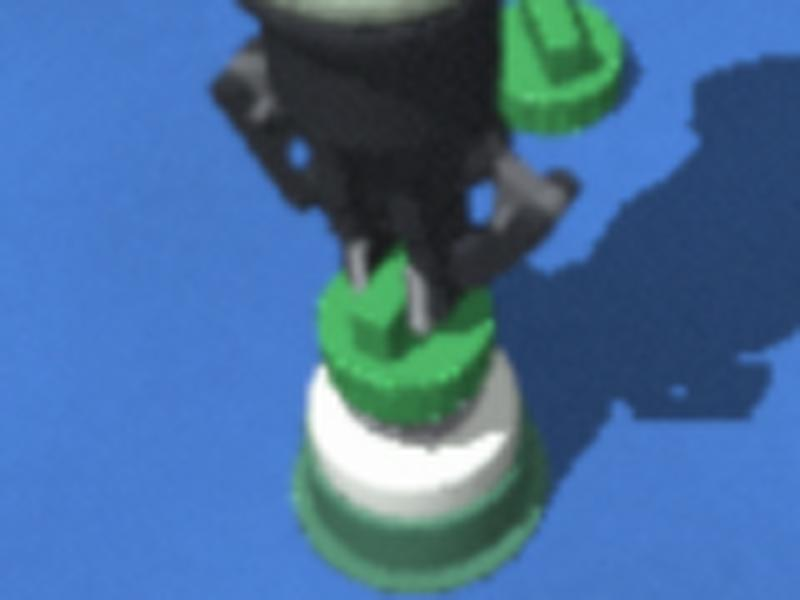

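View pics/fit_top.png

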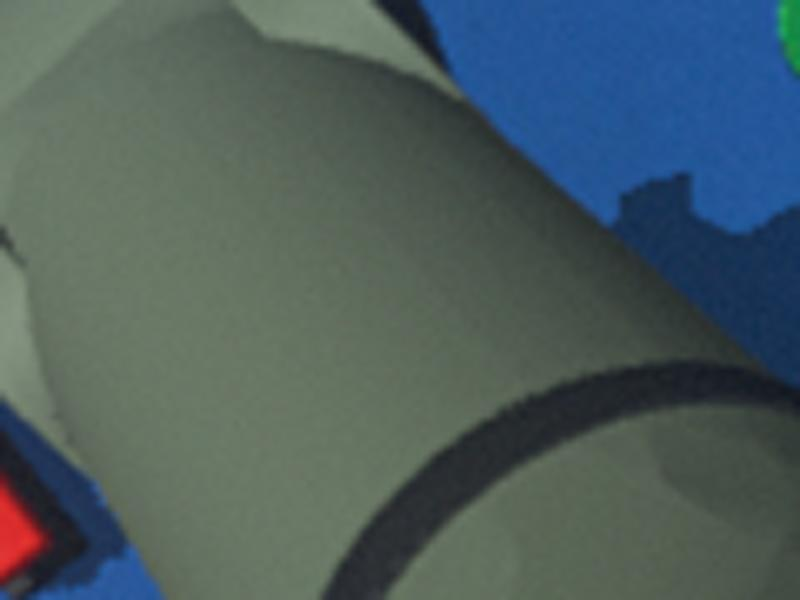

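```bash
python3 -m handwheel '[{"offset":[0,-0.3,1.5],"rot":[0,0,0],"claw":-1},{"offset":[0,0,1.5],"rot":[0,0,0],"claw":-1},{"offset":[0,0,1],"rot":[0,0,0],"claw":-1},{"offset":[0,0,0],"rot":[0,0,0],"claw":-1}]'
python3 d.py .544 .1531 .133 110
python3 -m handwheel '[{"offset":[0,0,1],"rot":[0,0,0],"claw":-1},{"offset":[0,0,1],"rot":[0,0,0],"claw":-1},{"offset":[0,0,0],"rot":[0,0,0],"claw":-1}]'
python3 d.py .544 .1531 .133 110
```

```text
clock: 9.6
position: [0.5439, 0.1529, 0.1373]
tool_rot: [3.142, 0.0, 1.92]
force: [-0.4, 0.1, 2.0]
grip_width: 0.0151
t 9.6 p [0.5439 0.1529 0.1373] rpy [180.     0.   110.02] off [0.1 0.1 4.3] rot [0.   0.   0.02] q [-0.01  0.62 -0.52  1.84  0.42  0.8  -0.4 ] F [-0.4   0.12  1.95] M [-0.088 -0.011  0.046] w 0.0151
clock: 9.9
position: [0.5444, 0.1528, 0.1353]
tool_rot: [3.141, 0.0, 1.92]
force: [5.2, -1.6, -0.6]
grip_width: 0.0149
t 9.9 p [0.5444 0.1528 0.1353] rpy [1.7995e+02 1.0000e-02 1.1001e+02] off [ 0.4 -0.2  2.3] rot [0.05 0.01 0.01] q [-0.01  0.62 -0.52  1.84  0.42  0.79 -0.4 ] F [ 5.2  -1.58 -0.59] M [-0.372 -1.325  0.028] w 0.0149
```

```bash
python3 -m handwheel '[{"offset":[-0.5,0.7,0],"rot":[0,0,0],"claw":-1},{"offset":[0,0,0],"rot":[0,0,0],"claw":-1}]'
python3 d.py .544 .1531 .133 110
python3 -m handwheel '[{"offset":[0,0,1],"rot":[0,0,0],"claw":-1},{"offset":[0,0,0],"rot":[0,0,0],"claw":-1}]'
python3 d.py .544 .1531 .133 110
```

```text
clock: 10.1
position: [0.5447, 0.1527, 0.1352]
tool_rot: [-3.141, -0.0, 1.92]
force: [1.9, -1.3, -0.6]
grip_width: 0.0152
t 10.1 p [0.5447 0.1527 0.1352] rpy [-1.7998e+02 -1.0000e-02  1.1002e+02] off [ 0.6 -0.5  2.2] rot [-0.02 -0.01  0.02] q [-0.01  0.62 -0.52  1.84  0.42  0.79 -0.4 ] F [ 1.87 -1.3  -0.64] M [-0.23  -0.62   0.006] w 0.0152
clock: 10.3
position: [0.5447, 0.1527, 0.1342]
tool_rot: [3.142, 0.0, 1.92]
force: [2.6, -1.3, -0.4]
grip_width: 0.0148
t 10.3 p [0.5447 0.1527 0.1342] rpy [180.     0.   110.02] off [ 0.7 -0.6  1.2] rot [0.   0.   0.02] q [-0.01  0.63 -0.52  1.84  0.42  0.79 -0.4 ] F [ 2.6  -1.28 -0.43] M [-0.346 -0.707 -0.007] w 0.0148
```

```bash
python3 -m handwheel '[{"offset":[-0.4,0.4,0],"rot":[0,0,0],"claw":-1},{"offset":[0,0,1],"rot":[0,0,0],"claw":-1},{"offset":[0,0,0],"rot":[0,0,0],"claw":-1}]'
python3 d.py .544 .1531 .133 110
python3 -m handwheel '[{"offset":[0,0,0.7],"rot":[0,0,0],"claw":-1},{"offset":[0,0,0],"rot":[0,0,0],"claw":-1}]'
python3 d.py .544 .1531 .133 110
```

```text
clock: 10.6
position: [0.545, 0.1526, 0.1332]
tool_rot: [-3.141, -0.0, 1.92]
force: [0.4, -0.6, -0.9]
grip_width: 0.0149
t 10.6 p [0.545  0.1526 0.1332] rpy [-1.7998e+02 -1.0000e-02  1.1003e+02] off [ 0.9 -0.8  0.2] rot [-0.02 -0.01  0.03] q [-0.01  0.63 -0.52  1.84  0.42  0.79 -0.4 ] F [ 0.38 -0.58 -0.85] M [-0.069 -0.099 -0.039] w 0.0149
clock: 10.8
position: [0.5451, 0.1526, 0.1329]
tool_rot: [-3.141, 0.0, 1.92]
force: [-2.0, -1.7, 7.8]
grip_width: 0.0145
t 10.8 p [0.5451 0.1526 0.1329] rpy [-1.7999e+02  1.0000e-02  1.1003e+02] off [ 0.9 -0.9 -0.1] rot [-0.01  0.01  0.03] q [-0.01  0.63 -0.52  1.84  0.42  0.79 -0.4 ] F [-1.99 -1.73  7.84] M [-0.32   0.526 -0.032] w 0.0145
```

Contact at cap height ≈ 85 mm, so the lugs are on the ridge tops. Easing the load and turning anticlockwise.

```bash
python3 -m handwheel '[{"offset":[0,0,-0.2],"rot":[0,0,0],"claw":-1},{"offset":[0,0,0],"rot":[0,0,-4],"claw":-1},{"offset":[0,0,0],"rot":[0,0,-4],"claw":-1},{"offset":[0,0,0],"rot":[0,0,0],"claw":-1}]'
python3 d.py .544 .1531 .133 130
python3 -m handwheel '[{"offset":[0,0,0],"rot":[0,0,-4],"claw":-1},{"offset":[0,0,0],"rot":[0,0,-4],"claw":-1},{"offset":[0,0,0],"rot":[0,0,0],"claw":-1}]'
python3 d.py .544 .1531 .133 130
```

```text
clock: 11.2
position: [0.5453, 0.1526, 0.133]
tool_rot: [3.141, -0.0, 2.061]
force: [-0.2, -0.4, 5.7]
grip_width: 0.0152
t 11.2 p [0.5453 0.1526 0.133 ] rpy [ 1.7998e+02 -2.0000e-02  1.1810e+02] off [ 1.  -0.9 -0. ] rot [ 2.00e-02 -1.00e-02 -1.19e+01] q [ 0.02  0.63 -0.56  1.84  0.45  0.8  -0.28] F [-0.24 -0.4   5.73] M [0.005 0.081 0.17 ] w 0.0152
clock: 11.5
position: [0.5453, 0.1524, 0.1327]
tool_rot: [3.142, -0.0, 2.199]
force: [1.8, -0.6, -0.2]
grip_width: 0.0152
t 11.5 p [0.5453 0.1524 0.1327] rpy [ 1.80e+02 -1.00e-02  1.26e+02] off [ 1.3 -0.6 -0.3] rot [ 0.   -0.01 -4.  ] q [ 0.04  0.64 -0.59  1.83  0.48  0.81 -0.17] F [ 1.8  -0.62 -0.16] M [-0.067 -0.351  0.014] w 0.0152
```

Vertical force vanished at yaw 126°, as predicted. A few degrees more, then lowering.

```bash
python3 -m handwheel '[{"offset":[0,0,0],"rot":[0,0,-4],"claw":-1},{"offset":[0,0,0],"rot":[0,0,-2],"claw":-1},{"offset":[0,0,1],"rot":[0,0,0],"claw":-1},{"offset":[0,0,1],"rot":[0,0,0],"claw":-1},{"offset":[0,0,0],"rot":[0,0,0],"claw":-1}]'
python3 d.py .5453 .1525 .123 132
```

```text
clock: 12.0
position: [0.5453, 0.1526, 0.1307]
tool_rot: [3.141, 0.0, 2.303]
force: [2.8, -1.8, -0.1]
grip_width: 0.015
t 12.0 p [0.5453 0.1526 0.1307] rpy [179.99   0.   131.93] off [-0.  -0.1  7.7] rot [ 0.01  0.   -0.07] q [ 0.05  0.65 -0.61  1.83  0.5   0.81 -0.08] F [ 2.78 -1.75 -0.08] M [-0.204 -0.786 -0.02 ] w 0.015
```

```bash
python3 -m handwheel '[{"offset":[-0.4,0.1,1],"rot":[0,0,0],"claw":-1},{"offset":[0,0,1.5],"rot":[0,0,0],"claw":-1},{"offset":[0,0,1.5],"rot":[0,0,0],"claw":-1},{"offset":[0,0,0],"rot":[0,0,0],"claw":-1}]'
python3 d.py .5453 .1525 .123 132
python3 -m handwheel '[{"offset":[0,0,1],"rot":[0,0,0],"claw":-1},{"offset":[0,0,1],"rot":[0,0,0],"claw":-1},{"offset":[0,0,0],"rot":[0,0,0],"claw":-1}]'
python3 d.py .5453 .1525 .123 132
```

```text
clock: 12.4
position: [0.5455, 0.1523, 0.1265]
tool_rot: [-3.141, -0.0, 2.304]
force: [1.2, -0.3, -1.8]
grip_width: 0.015
t 12.4 p [0.5455 0.1523 0.1265] rpy [-1.7999e+02 -1.0000e-02  1.3202e+02] off [0.3 0.  3.5] rot [-0.01 -0.01  0.02] q [ 0.05  0.66 -0.61  1.84  0.51  0.81 -0.09] F [ 1.22 -0.27 -1.8 ] M [-0.122 -0.404 -0.016] w 0.015
clock: 12.7
position: [0.5455, 0.1522, 0.1246]
tool_rot: [-3.141, -0.0, 2.304]
force: [0.9, -0.6, -1.6]
grip_width: 0.0152
t 12.7 p [0.5455 0.1522 0.1246] rpy [-1.7999e+02 -1.0000e-02  1.3202e+02] off [0.3 0.1 1.6] rot [-0.01 -0.01  0.02] q [ 0.05  0.66 -0.61  1.84  0.51  0.8  -0.09] F [ 0.95 -0.63 -1.61] M [-0.045 -0.288  0.007] w 0.0152
```

```bash
python3 -m handwheel '[{"offset":[0,0,0.7],"rot":[0,0,0],"claw":-1},{"offset":[0,0,0.5],"rot":[0,0,0],"claw":-1},{"offset":[0,0,0],"rot":[0,0,0],"claw":-1}]'
python3 d.py .5453 .1525 .123 132
python3 -m handwheel '[{"offset":[0,0,0.4],"rot":[0,0,0],"claw":-1},{"offset":[0,0,0],"rot":[0,0,0],"claw":-1}]'
python3 d.py .5453 .1525 .123 132
```

```text
clock: 13.0
position: [0.5455, 0.1523, 0.1235]
tool_rot: [-3.142, -0.0, 2.304]
force: [0.7, -0.5, -0.3]
grip_width: 0.0151
t 13.0 p [0.5455 0.1523 0.1235] rpy [-1.8000e+02 -1.0000e-02  1.3202e+02] off [0.3 0.  0.5] rot [-0.   -0.01  0.02] q [ 0.05  0.66 -0.61  1.84  0.51  0.8  -0.09] F [ 0.7  -0.53 -0.28] M [-0.023 -0.147  0.011] w 0.0151
clock: 13.2
position: [0.5455, 0.1523, 0.1232]
tool_rot: [-3.142, -0.0, 2.304]
force: [-0.3, -0.5, -0.9]
grip_width: 0.015
t 13.2 p [0.5455 0.1523 0.1232] rpy [-179.99   -0.    132.03] off [ 0.3 -0.   0.2] rot [-0.01 -0.    0.03] q [ 0.05  0.66 -0.61  1.84  0.51  0.8  -0.09] F [-0.25 -0.5  -0.85] M [-0.036 -0.087 -0.011] w 0.015
```

```bash
python3 -m handwheel '[{"offset":[0,0,0.4],"rot":[0,0,0],"claw":-1},{"offset":[0,0,0],"rot":[0,0,0],"claw":-1}]'
python3 d.py .5453 .1525 .123 132
python3 -m handwheel '[{"offset":[0,0,0.2],"rot":[0,0,4],"claw":-1},{"offset":[0,0,0.2],"rot":[0,0,4],"claw":-1},{"offset":[0,0,0],"rot":[0,0,0],"claw":-1}]'
python3 d.py .5453 .1525 .123 132
```

```text
clock: 13.4
position: [0.5456, 0.1523, 0.123]
tool_rot: [3.142, 0.0, 2.304]
force: [-1.4, -0.5, 5.0]
grip_width: 0.015
t 13.4 p [0.5456 0.1523 0.123 ] rpy [1.8000e+02 1.0000e-02 1.3203e+02] off [ 0.3 -0.1  0. ] rot [0.   0.01 0.03] q [ 0.05  0.66 -0.61  1.84  0.51  0.8  -0.09] F [-1.38 -0.46  5.05] M [-0.218  0.265 -0.005] w 0.015
clock: 13.7
position: [0.546, 0.1526, 0.123]
tool_rot: [3.14, 0.0, 2.162]
force: [0.8, 1.2, 7.6]
grip_width: 0.0154
t 13.7 p [0.546  0.1526 0.123 ] rpy [1.7993e+02 2.0000e-02 1.2387e+02] off [ 0.3 -0.6 -0. ] rot [ 0.06  0.03 -8.13] q [ 0.03  0.65 -0.57  1.84  0.48  0.79 -0.21] F [0.81 1.22 7.56] M [-0.013  0.01  -0.163] w 0.0154
```

```bash
python3 -m handwheel '[{"offset":[0,0,0],"rot":[0,0,4],"claw":-1},{"offset":[0,0,0.2],"rot":[0,0,4],"claw":-1},{"offset":[0,0,0],"rot":[0,0,0],"claw":-1}]'
python3 d.py .5453 .1525 .123 120
python3 -m handwheel '[{"offset":[0,0,0.3],"rot":[0,0,4],"claw":-1},{"offset":[0,0,0.3],"rot":[0,0,4],"claw":-1},{"offset":[0,0,0],"rot":[0,0,0],"claw":-1}]'
python3 d.py .5453 .1525 .123 120
```

```text
clock: 14.0
position: [0.546, 0.1527, 0.1227]
tool_rot: [3.14, 0.0, 2.022]
force: [0.5, -0.0, 5.5]
grip_width: 0.0151
t 14.0 p [0.546  0.1527 0.1227] rpy [179.93   0.   115.88] off [ 0.1 -0.7 -0.3] rot [ 0.07  0.01 -4.12] q [ 0.    0.65 -0.54  1.84  0.46  0.78 -0.33] F [ 0.5  -0.01  5.46] M [ 0.096 -0.188 -0.111] w 0.0151
clock: 14.3
position: [0.5459, 0.1527, 0.122]
tool_rot: [3.14, -0.0, 1.884]
force: [0.7, 0.5, 5.6]
grip_width: 0.0149
t 14.3 p [0.5459 0.1527 0.122 ] rpy [179.94  -0.   107.94] off [ 0.  -0.6 -1. ] rot [  0.06   0.   -12.06] q [-0.02  0.64 -0.5   1.84  0.43  0.77 -0.44] F [0.7  0.55 5.63] M [ 0.149 -0.295 -0.091] w 0.0149
```

```bash
python3 -m handwheel '[{"offset":[0,0,0.33],"rot":[0,0,4],"claw":-1},{"offset":[0,0,0.33],"rot":[0,0,4],"claw":-1},{"offset":[0,0,0.33],"rot":[0,0,4],"claw":-1},{"offset":[0,0,0],"rot":[0,0,0],"claw":-1}]'
python3 d.py .5453 .1525 .123 72
python3 -m handwheel '[{"offset":[0,0,0.33],"rot":[0,0,4],"claw":-1},{"offset":[0,0,0.33],"rot":[0,0,4],"claw":-1},{"offset":[0,0,0.33],"rot":[0,0,4],"claw":-1},{"offset":[0,0,0],"rot":[0,0,0],"claw":-1}]'
python3 d.py .5453 .1525 .123 72
```

```text
clock: 14.7
position: [0.5459, 0.1526, 0.121]
tool_rot: [3.141, -0.0, 1.675]
force: [1.7, 0.7, 5.8]
grip_width: 0.0149
t 14.7 p [0.5459 0.1526 0.121 ] rpy [ 1.7994e+02 -1.0000e-02  9.5990e+01] off [-0.1 -0.6 -2. ] rot [ 0.06 -0.03 23.99] q [-0.06  0.63 -0.45  1.84  0.39  0.75 -0.61] F [1.67 0.69 5.78] M [ 0.122 -0.253 -0.085] w 0.0149
clock: 15.1
position: [0.546, 0.1526, 0.12]
tool_rot: [3.141, -0.0, 1.466]
force: [1.3, 1.0, 6.0]
grip_width: 0.015
t 15.1 p [0.546  0.1526 0.12  ] rpy [ 1.7994e+02 -3.0000e-02  8.3980e+01] off [-0.1 -0.7 -3. ] rot [ 0.06 -0.03 11.98] q [-0.1   0.63 -0.39  1.85  0.34  0.73 -0.78] F [1.3  0.99 6.  ] M [ 0.107 -0.268 -0.187] w 0.015
```

```bash
python3 -m handwheel '[{"offset":[0,0,0.3],"rot":[0,0,4],"claw":-1},{"offset":[0,0,0.3],"rot":[0,0,4],"claw":-1},{"offset":[0,0,0],"rot":[0,0,0],"claw":-1}]'
python3 d.py .5453 .1525 .123 72
python3 -m handwheel '[{"offset":[0,0,0.2],"rot":[0,0,3],"claw":-1},{"offset":[0,0,0],"rot":[0,0,0],"claw":-1}]'
python3 d.py .5453 .1525 .123 72
```

```text
clock: 15.4
position: [0.5459, 0.1525, 0.1194]
tool_rot: [3.141, -0.0, 1.327]
force: [1.3, 1.6, 6.8]
grip_width: 0.0149
t 15.4 p [0.5459 0.1525 0.1194] rpy [ 1.7995e+02 -3.0000e-02  7.6030e+01] off [-0.1 -0.6 -3.6] rot [ 0.04 -0.03  4.03] q [-0.12  0.62 -0.36  1.85  0.31  0.72 -0.9 ] F [1.33 1.6  6.83] M [ 0.139 -0.342 -0.142] w 0.0149
clock: 15.6
position: [0.5459, 0.1525, 0.1192]
tool_rot: [3.141, -0.001, 1.276]
force: [0.9, 1.0, 5.2]
grip_width: 0.015
t 15.6 p [0.5459 0.1525 0.1192] rpy [ 1.7996e+02 -3.0000e-02  7.3110e+01] off [-0.2 -0.6 -3.8] rot [ 0.04 -0.03  1.11] q [-0.13  0.62 -0.34  1.85  0.3   0.72 -0.94] F [0.87 1.01 5.23] M [ 0.087 -0.322 -0.066] w 0.015
```

```bash
python3 -m handwheel '[{"offset":[0,0,0.15],"rot":[0,0,2],"claw":-1},{"offset":[0,0,0],"rot":[0,0,0],"claw":-1}]'
python3 d.py .5453 .1525 .123 67
python3 -m handwheel '[{"offset":[0,0,0.1],"rot":[0,0,1.5],"claw":-1},{"offset":[0,0,0],"rot":[0,0,0],"claw":-1}]'
python3 d.py .5453 .1525 .123 67
```

```text
clock: 15.8
position: [0.5459, 0.1525, 0.119]
tool_rot: [3.141, -0.001, 1.242]
force: [1.9, 0.7, 5.3]
grip_width: 0.0153
t 15.8 p [0.5459 0.1525 0.119 ] rpy [ 1.7996e+02 -3.0000e-02  7.1140e+01] off [-0.2 -0.6 -4. ] rot [ 0.04 -0.04  4.14] q [-0.14  0.62 -0.33  1.85  0.29  0.72 -0.97] F [1.91 0.74 5.35] M [ 0.103 -0.351 -0.023] w 0.0153
clock: 16.0
position: [0.5459, 0.1525, 0.1189]
tool_rot: [3.141, -0.001, 1.216]
force: [1.0, 0.7, 5.7]
grip_width: 0.0148
t 16.0 p [0.5459 0.1525 0.1189] rpy [ 1.7996e+02 -3.0000e-02  6.9660e+01] off [-0.2 -0.6 -4.1] rot [ 0.04 -0.03  2.66] q [-0.14  0.62 -0.33  1.85  0.29  0.72 -0.99] F [0.99 0.74 5.67] M [ 0.098 -0.393 -0.033] w 0.0148
```

```bash
python3 -m handwheel '[{"offset":[0,0,0.1],"rot":[0,0,1],"claw":-1},{"offset":[0,0,0],"rot":[0,0,0],"claw":-1}]'
python3 d.py .5453 .1525 .123 67
python3 -m handwheel '[{"offset":[0,0,0.05],"rot":[0,0,1],"claw":-1},{"offset":[0,0,0],"rot":[0,0,0],"claw":-1}]'
python3 d.py .5453 .1525 .123 67
```

```text
clock: 16.2
position: [0.5459, 0.1524, 0.1188]
tool_rot: [3.141, -0.001, 1.199]
force: [1.5, 0.2, 5.6]
grip_width: 0.0152
t 16.2 p [0.5459 0.1524 0.1188] rpy [ 1.7996e+02 -3.0000e-02  6.8680e+01] off [-0.2 -0.6 -4.2] rot [ 0.04 -0.03  1.68] q [-0.15  0.62 -0.32  1.85  0.28  0.72 -1.  ] F [1.46 0.23 5.61] M [ 0.075 -0.346  0.132] w 0.0152
clock: 16.4
position: [0.5458, 0.1523, 0.1187]
tool_rot: [3.141, -0.0, 1.181]
force: [1.2, -0.2, 6.9]
grip_width: 0.015
t 16.4 p [0.5458 0.1523 0.1187] rpy [ 1.7997e+02 -1.0000e-02  6.7670e+01] off [ 0.  -0.6 -4.3] rot [ 0.03 -0.01  0.67] q [-0.15  0.62 -0.32  1.85  0.28  0.72 -1.02] F [ 1.17 -0.18  6.9 ] M [-0.104 -0.202  0.087] w 0.015
```

```bash
python3 -m handwheel '[{"offset":[0,0,0],"rot":[0,0,0.8],"claw":-1},{"offset":[0,0,0],"rot":[0,0,0],"claw":-1}]'
python3 d.py .5453 .1525 .123 67; python3 fit.py .071
```

```text
clock: 16.6
position: [0.5457, 0.1521, 0.1186]
tool_rot: [3.141, 0.0, 1.167]
force: [1.3, -1.0, 5.4]
grip_width: 0.0152
t 16.6 p [0.5457 0.1521 0.1186] rpy [179.98   0.    66.88] off [ 0.2 -0.5 -4.4] rot [ 0.02  0.   -0.12] q [-0.15  0.62 -0.31  1.85  0.28  0.71 -1.03] F [ 1.29 -1.04  5.41] M [-0.232 -0.055  0.068] w 0.0152
side cap 81 [0.5455 0.1524]
side pot 96 [0.5453 0.1517]
side holder 296 [0.5511 0.1477]
side lid 173 z 0.095 slope [ 0.    -0.003] circle ((544.2901611328125, 153.99771118164062), 30.79332160949707)
```

View pics/fit_side.png

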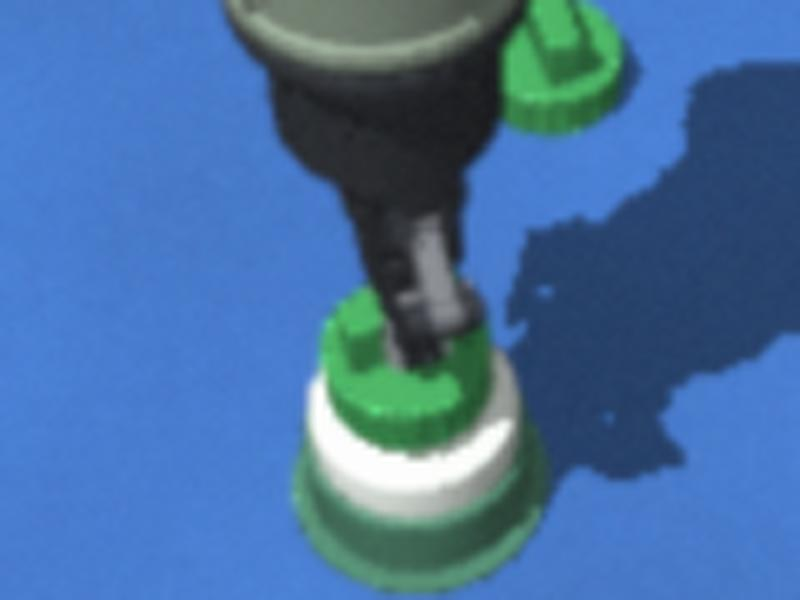

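The lid is level (slope <0.3°) at 95 mm, so the cap is at about 71 mm. It has turned 65° from the gap, and the first lug is now bearing on the rib. It's home, so I'm unloading, releasing and retreating.

```bash
python3 -m handwheel '[{"offset":[0,0,-0.2],"rot":[0,0,0],"claw":-1},{"offset":[0,0,0],"rot":[0,0,0],"claw":-0.3},{"offset":[0,0,0],"rot":[0,0,0],"claw":0},{"offset":[0,0,0],"rot":[0,0,0],"claw":0},{"offset":[0,0,0],"rot":[0,0,0],"claw":0},{"offset":[0,0,0],"rot":[0,0,0],"claw":0}]'
python3 d.py .5453 .1525 .25 67
```

```text
clock: 17.5
position: [0.5455, 0.1523, 0.1185]
tool_rot: [-3.141, 0.0, 1.165]
force: [0.2, 0.2, -0.4]
grip_width: 0.0428
t 17.5 p [0.5455 0.1523 0.1185] rpy [-1.7999e+02  1.0000e-02  6.6740e+01] off [ 1.000e-01 -3.000e-01 -1.315e+02] rot [-0.01  0.01 -0.26] q [-0.15  0.62 -0.31  1.85  0.28  0.71 -1.03] F [ 0.15  0.16 -0.38] M [-0.004 -0.007  0.009] w 0.0428
```

```bash
python3 -m handwheel '[{"offset":[0,0,-10],"rot":[0,0,0],"claw":0},{"offset":[0,0,-20],"rot":[0,0,0],"claw":0},{"offset":[0,0,-30],"rot":[0,0,0],"claw":0},{"offset":[0,0,-40],"rot":[0,0,0],"claw":0},{"offset":[-30,0,-30],"rot":[0,0,0],"claw":0},{"offset":[-40,0,0],"rot":[0,0,0],"claw":0},{"offset":[-40,0,0],"rot":[0,0,0],"claw":0},{"offset":[-40,0,0],"rot":[0,0,0],"claw":0},{"offset":[-20,0,0],"rot":[0,0,0],"claw":0},{"offset":[0,0,0],"rot":[0,0,0],"claw":0}]'
python3 fit.py .071
```

```text
clock: 18.5
position: [0.4775, -0.0066, 0.2495]
tool_rot: [3.141, 0.001, 1.161]
force: [-0.5, 0.3, 1.4]
grip_width: 0.043
side cap 81 [0.5453 0.1522]
side pot 100 [0.5451 0.1518]
side holder 299 [0.5513 0.1476]
side lid 210 z 0.0951 slope [ 0.001 -0.009] circle ((544.6605834960938, 153.36166381835938), 31.0002384185791)
top holder 43 [0.5502 0.1557]
top lid 237 z 0.0948 slope [-0.001 -0.003] circle ((544.5279541015625, 154.19833374023438), 31.025264739990234)
```

View pics/fit_side.png

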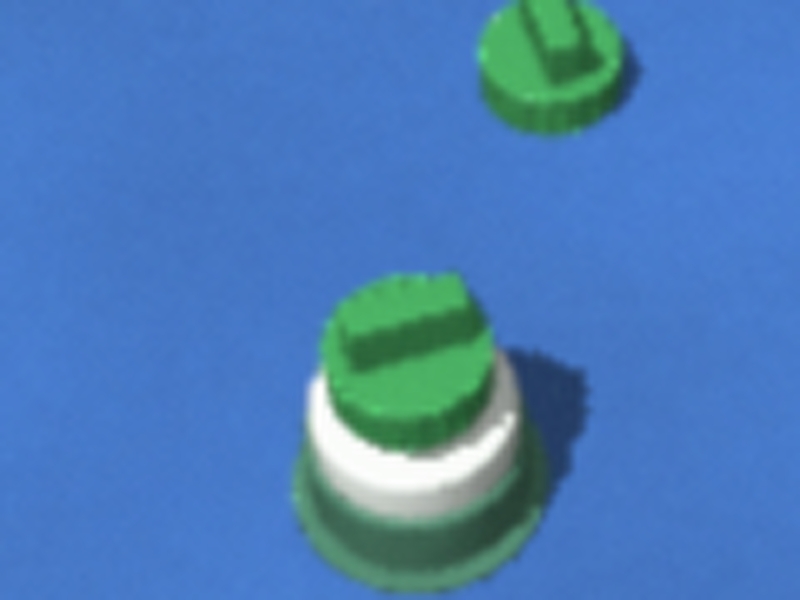

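View pics/fit_top.png

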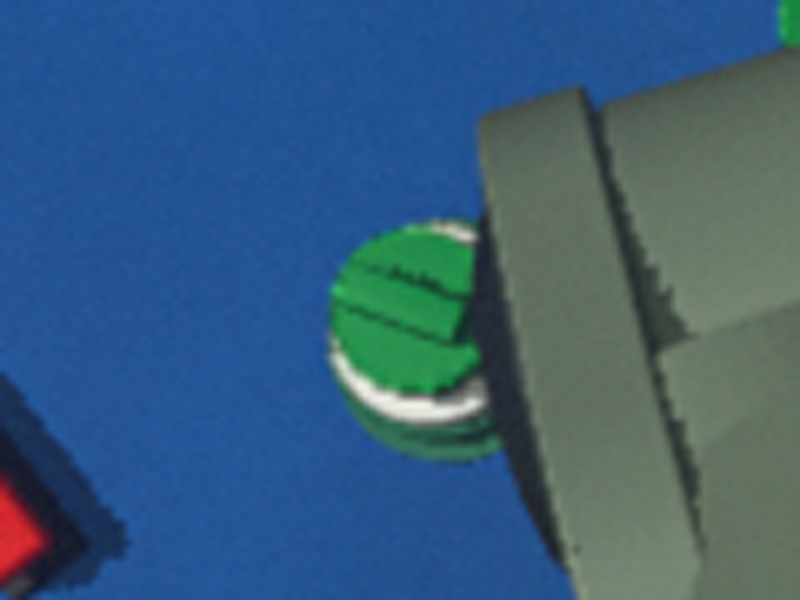

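Both views show the cap level and centred on the pot, with its lid at about 95 mm (cap origin about 71 mm) and the gripper clear. Handing in.

```bash
python3 -c "
from workcell import bot,status
bot.job_done();print(status.observe()['clock'])"
```

```text
the job is handed in; nothing more can be done
the job is handed in; nothing more can be done
```

The green cap is back on the glue pot, screwed home and released, and I handed the job in at about 19 s.

I gripped the cap nearest the base by its fin and set it level on the ridge tops at about 85 mm. I shifted it about 1 mm on the way down because side forces showed it was slightly off centre. Turned back about 16° anticlockwise, the lugs came off the ridges. I lowered it to about 75 mm and screwed it about 65° clockwise. Vertical force at the tool stayed below 9 N throughout.

**Last checks**
- **Height:** the cap sits about 71 mm above the pot's origin (71.1 mm from the side camera, 70.8 mm from the top camera).
- **Level and centring:** it is level to within about 0.01 rad. The side camera puts it within 0.5 mm of the pot's axis.
- **Clearance:** the gripper is clear of the pot. The mug, stapler, tape dispenser and stamp were never approached, but I did not measure their positions again at the end.

**Weak or disagreeing readings**
- **End stop:** it felt soft, with only a small torque step and a slight sideways shift near 67–69°. I stopped there rather than force it. The height and the angle I predicted from the ribs both agree with fully home.
- **Holder fit:** fitting a circle to the holder gave a centre 6–7 mm off in both cameras, and I ignored it.

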